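# Close a storage tub whose carton stands too tall

### The job

Close the storage tub for the fridge. Tip the tall carton that sticks up out of the tub over so that it lies flat inside below the fill line, set the loose lid from the bench fully home on the tub, then fold both end latches right down over the lid. Everything that is in the tub stays in it, and the bottle, the beaker and the tip box stay where they stand.

Things in the scene. Friction and masses are not known exactly. Their poses are not given: they have to be found in the camera images.
- tub: Grey open plastic tub, fixed. Outside 160 (its x) x 250 (its y) x 70 mm high, walls and floor 5 mm. Origin at the centre of its underside, z up. A black fill line runs round the inside 54 mm up; the lid's plug reaches down to 60 mm up. The kit box lies along its -x side; carton and jar stand in a row on its +x side (x about +42 mm), one near each y end. A flap latch on each y end.
- lid: White plastic lid, 0.25 kg, right way up on the bench, roughly crosswise to the tub. Flange 156 (its x) x 246 (y) x 6 mm; under it a bevelled plug 144 x 234 mm, 10 mm deep (3 mm play each side in the tub). Origin: centre of the plug's underside; flange top at z = 16 mm. Seated, its origin is 60 mm above the tub's origin, its x along the tub's x, either way round.
- lid_handle (a point): Middle of the lid's strap handle: a bar along the lid's y, 100 mm long, 16 mm wide (lid's x), 14 mm high, its centre 49 mm above the lid's origin and its top at 56 mm. Two feet 12 mm wide at y = -44 and +44 mm; the gap between bar and flange is 26 mm.
- carton: Cardboard carton 40 x 40 x 110 mm, about 0.11 kg, standing on end on the tub's floor, about 92 mm from the tub's middle along y, at either end; its top is 115 mm above the bench. Origin at the centre of its foot, z along its length. Pushed near its top towards the tub's middle it tips along the tub's y and lies flat between its first place and the jar.
- carton_center (a point): Centre of the carton, 55 mm from its foot along its z.
- jar: Low white jar, 40 mm across, 42 mm high, standing in the tub near the end opposite the carton, in the same row. Origin at the centre of its underside. It may stay as it is.
- kit_box: Flat cardboard box 50 (x) x 160 (y) x 36 mm lying in the tub along its -x side. Origin at the centre of its underside. It may stay as it is.
- latch_left (a joint): Steel flap on the tub's +y end, rad: 0 = straight up, negative = leaning outwards (to -0.6), 1.571 = folded fully down over the lid (stop). 44 mm wide (tub's x), 5 mm thick, reaches 50 mm from its hinge. Stiff hinge (0.03 N m): stays where it is left. Folded down, it lies 1.5 mm above a seated lid; a lid that is not home stops it.
- latch_right (a joint): The same latch on the tub's -y end, mirrored: again 0 = upright, negative = outwards, 1.571 = folded fully down over the lid.
- latch_left_hinge (a point): Hinge of latch_left, middle of the flap: tub frame (-25, 138, 80) mm; axis along the tub's x. Two lugs hold it, 8 mm wide, 65 mm apart over their outer sides, at y = 129 to 147 mm, up to z = 85 mm; they clear the lid. The carton's row is off to the side of it.
- latch_right_hinge (a point): Hinge axis of latch_right: tub frame (-25, -138, 80) mm. The axis runs along the tub's x.
- bottle: Brown glass bottle, 68 mm across, 115 mm high, standing on the bench beyond the tub: not to be disturbed. Origin at the centre of its underside.
- beaker: White beaker, 72 mm across, 85 mm high, on the bench beyond the tub: not to be disturbed. Origin at the centre of its underside.
- tip_box: Grey box with a clear top, 80 x 115 x 70 mm, on the bench beyond the tub: not to be disturbed. Origin at the centre of its underside.
There are look-alikes about, which are no part of the job. Leave any green or turquoise look-alike of the carton alone.

How it is judged:
On the way, in this order (a step that is already met when the one before it is completed fails the run):
1. the carton lies flat on the floor of the tub, below the fill line (angle between carton's own z axis and vertical between 1.4 and 1.74 rad and z of carton_center in the frame of tub below 0.035 m and x of carton_center in the frame of tub between -0.075 and 0.075 m and y of carton_center in the frame of tub between -0.12 and 0.12 m), for 0.2 s.
2. the lid sits fully home on the tub, over the flat carton (all of step 1 and z of lid in the frame of tub between 0.056 and 0.063 m and x of lid in the frame of tub between -0.007 and 0.007 m and y of lid in the frame of tub between -0.007 and 0.007 m and angle between the z axis of lid and the z axis of tub, either way round below 0.03 rad and angle between lid's own z axis and vertical below 0.5 rad), for 0.2 s.
3. both latches are folded down over the seated lid (all of step 2 and value of joint each of latch_left, latch_right above 1.45 rad), for 0.2 s.
At the end, for the whole second after the job is handed in: Carton flat in the tub (within 0.17 rad of level, centre under 35 mm up), jar and kit box still inside, lid fully home (origin 56 to 63 mm above the tub's, within 7 mm sideways, parallel within 0.03 rad), both latches past 1.45 rad, lid and carton at rest (all of step 3 and x of jar in the frame of tub between -0.08 and 0.08 m and y of jar in the frame of tub between -0.125 and 0.125 m and z of each of jar, kit_box in the frame of tub below 0.045 m and x of kit_box in the frame of tub between -0.08 and 0.08 m and y of kit_box in the frame of tub between -0.125 and 0.125 m and linear speed of each of lid, carton below 0.02 m/s); the robot touches nothing.
It fails at once if the bottle is moved by more than 30 mm or tipped (distance of bottle from where it was at the start of the episode above 0.03 m or angle between bottle's own z axis and vertical above 0.3 rad).
It fails at once if the beaker is moved by more than 30 mm or tipped (distance of beaker from where it was at the start of the episode above 0.03 m or angle between beaker's own z axis and vertical above 0.3 rad).
It fails at once if the tip box is moved by more than 30 mm or tipped (distance of tip_box from where it was at the start of the episode above 0.03 m or angle between tip_box's own z axis and vertical above 0.3 rad).
It also fails if it takes over 72 s, if anything falls off the work surface, if the arm or the gripper's body presses on something with over 40 N, if the wrist force passes 120 N, or if a joint passes its speed limit or range.

### The arm

A 7-joint arm with a two-finger parallel gripper is mounted at the origin on the work surface. World frame = base frame: x ahead of the robot, y to its left, z up, the work surface at z = 0. Lengths are in m, angles in rad, forces in N, time in s.
With the tool pointing down it reaches from about 0.35 to 0.9 m from the base axis. Payload 8.1 kg.
Tool frame: the origin (TCP) lies at the centre of the arm's flange, where the gripper is bolted on; the fingertips stand 178 mm ahead of it and the grasp point (between the pads) lies 159 mm ahead of it; z points along the fingers, y is the line along which they close (so a half turn about z gives the same grasp; the last joint's range is limited). The gripper opens to 92 mm and grips with 3 to 60 N. Pads are 19 mm wide; open, the fingers measure 130 mm over their backs; the gripper's body (75 mm by 190 mm) begins 47 mm behind the grasp point.
Start: joints at [1.054, 0.434, 0.025, 1.573, -0.012, 1.134, -0.075], TCP at [0.251, -0.572, 0.405] pointing down, gripper open.
Joint ranges: [-2.62, 2.62], [-0.44, 2.09], [-1.27, 1.32], [0.08, 2.57], [-1.32, 4.46], [0.12, 2], [-2.74, 2.74]. Speed limits (rad/s): [2.22, 2.22, 3.01, 3.01, 3.14, 3.14, 3.14].

### API

Orientations are given as a rotation vector (axis times angle).
In Python, from cell import arm gives the robot as it stands. The module is installed in compiled form; this text tells all that it offers.
- The arm moves only by the shell command python3 -m inch 'ROWS' [FORCE]. ROWS is text: rows parted by semicolons, each of 5 numbers parted by spaces: the shift along the tool's x, y, z in m, then the turn about the tool's z in rad, then the finger opening in m, from 0 to 0.0918. In form: x y z roll fingers; .... A call has 1 to 5 rows; each row is the pose to reach, as a shift and turn from the pose commanded when the call began, along the tool's axes at that moment; what a row does not reach only later rows make up. A row lasts 1/10 s, in which the tool goes at most 50 mm and 8.59 degrees, less where a joint would pass 70% of its speed; a pose out of reach is approached as far as the arm can. A call with a gripper value outside its range is refused whole. The fingers move at their own pace and stop on an object; FORCE is the grip in N (left out, the last holds). Time passes only in rows, so rows that repeat a pose let the fingers close. It gives the time, the measured TCP pose, the force, the opening and the grip force at its end, in the units of the state.
- arm.observe(): the state, without advancing time (a new reading comes with each control period).
- arm.get_image(name): name is "side" or "top"; returns the picture (480x640x3 uint8, red, green, blue); there is no depth.
- arm.get_calibration(name): a dict with "intrinsics" (3x3 intrinsics, pixels), "distortion" ([k1, k2, p1, p2, k3] as OpenCV has them; the pictures are not rectified), "pose" (4x4, takes a point from camera to world coordinates). Camera axes: x right, y up, looking along -z (the intrinsics and any distortion apply to the point x, -y, -z); pixel columns grow to the right and rows downward; lengths in m; the calibration is good to about 2 mm. A picture is of the moment at which its call begins. get_calibration takes no time and is no camera call.
- arm.sign_off(): hands the job in; it is judged then, once.
Trained networks look in the newest picture that a camera, given by its name, has taken for a name from the list of things; names that differ only in an ending like _2 or _b are one class to them, and where a whole thing is asked for, a point or a joint stands for the part that bears it (a point fixed in the world has none). Each returns a list of dicts, best first, with "conf" (0 to 1); they miss things now and then, are a little off and sometimes report something else, mostly with a low value. They report only what shows in the picture. A call takes as long as a camera call. They do not tell look-alikes from the thing itself.
- arm.look_for(camera, query): "point" ([row, column] in pixels, amid what is visible of it).
- arm.silhouettes(camera, query): "region" (480x640 bool, what is visible of it) and "point" ([row, column] in pixels, amid what is visible of it).
- arm.place_of(camera, query): "point" ([row, column] in pixels: a listed point, or the origin of a listed thing).
The state is a dict: "clock": time; "joints": joint angles; "dq": joint speeds; "joint_efforts": joint torques, N m; "position": TCP position; "ee_rot": TCP orientation; "force": force on the tool from outside, world axes, zero at the start; "ft_torque": the same for the moment, N m; "width": opening from 0.0 (shut) to 1.0 (fully open); "gripper_force": force on a finger pad.
Only numpy, scipy, OpenCV 4.12 (cv2) and the standard library are available. Lean on these libraries where they do the work, as an engineer would, in place of code of your own. Each camera call takes 0.05 s, during which the arm holds its last target. There are 200 camera calls.

## Working session

There is one attempt and no reset: what is moved stays moved. The work goes in short steps, Python scripts to look and compute and a shell command to move; the robot and the scene stay as the last step left them, time stands still between calls to the robot, and variables do not carry over. Pictures are saved under pics/ and viewed, at most 10 in all, crops included, and the job is handed in when it is done.

```bash
mkdir -p pics; ls; cat > h.py <<'E'
import numpy as np, cv2
from cell import arm
from scipy.spatial.transform import Rotation as R
def save(n,f):
    im=arm.get_image(n); cv2.imwrite('pics/'+f,im[:,:,::-1]); return im
def ray(n,rc):
    c=arm.get_calibration(n);K=np.array(c['intrinsics']);P=np.array(c['pose'])
    u=cv2.undistortPoints(np.array([[[rc[1],rc[0]]]],float),K,np.array(c['distortion'],float))[0,0]
    return P[:3,3],P[:3,:3]@np.array([u[0],-u[1],-1.])
def atz(n,rc,z):
    o,d=ray(n,rc);return o+d*(z-o[2])/d[2]
def tri(r1,r2):
    (o1,d1),(o2,d2)=ray('side',r1),ray('top',r2)
    t=np.linalg.lstsq(np.stack([d1,-d2],1),o2-o1,rcond=None)[0]
    a,b=o1+d1*t[0],o2+d2*t[1];return (a+b)/2,np.linalg.norm(a-b)
def proj(n,p):
    c=arm.get_calibration(n);P=np.array(c['pose']);q=P[:3,:3].T@(np.asarray(p)-P[:3,3])
    u=cv2.projectPoints(np.array([[q[0],-q[1],-q[2]]]),np.zeros(3),np.zeros(3),np.array(c['intrinsics']),np.array(c['distortion'],float))[0][0,0]
    return u[::-1]
E
python3 - <<'E'
from h import *
np.set_printoptions(precision=3,suppress=True)
save('side','s0.png');save('top','t0.png')
for n in('side','top'): print(n,np.array(arm.get_calibration(n)['pose']))
for q in['tub','lid','lid_handle','carton','carton_center','jar','kit_box','latch_left_hinge','latch_right_hinge','latch_left']:
    for n in('side','top'):
        print(q,n,[(np.round(d['point']).tolist(),round(d['conf'],2)) for d in arm.place_of(n,q)[:4]] if 1 else 0)
print(arm.observe())
E
```

```text
pics
side [[-0.705  0.449 -0.55   0.027]
 [-0.709 -0.46   0.534  0.506]
 [-0.013  0.766  0.642  0.659]
 [ 0.     0.     0.     1.   ]]
top [[ 0.028  0.985 -0.169  0.439]
 [-1.     0.026 -0.014  0.002]
 [-0.01   0.169  0.986  0.794]
 [ 0.     0.     0.     1.   ]]
tub side [([320.0, 213.0], 0.8), ([324.0, 142.0], 0.45)]
tub top [([255.0, 206.0], 0.77)]
lid side [([212.0, 376.0], 0.97)]
lid top [([267.0, 412.0], 0.89), ([237.0, 258.0], 0.32)]
lid_handle side [([193.0, 376.0], 0.84), ([152.0, 308.0], 0.62)]
lid_handle top [([261.0, 420.0], 0.56)]
carton side [([238.0, 292.0], 0.86), ([421.0, 301.0], 0.72), ([276.0, 249.0], 0.7), ([312.0, 371.0], 0.55)]
carton top [([348.0, 307.0], 0.87), ([240.0, 266.0], 0.75), ([375.0, 188.0], 0.71), ([232.0, 328.0], 0.63)]
carton_center side [([398.0, 297.0], 0.87), ([216.0, 290.0], 0.79), ([286.0, 377.0], 0.78), ([251.0, 247.0], 0.77)]
carton_center top [([226.0, 328.0], 0.95), ([352.0, 309.0], 0.86), ([381.0, 178.0], 0.76), ([237.0, 261.0], 0.55)]
jar side []
jar top [([221.0, 168.0], 0.71), ([261.0, 418.0], 0.55)]
kit_box side [([339.0, 217.0], 0.72)]
kit_box top [([277.0, 198.0], 0.61)]
latch_left_hinge side [([341.0, 115.0], 0.83)]
latch_left_hinge top [([243.0, 111.0], 0.59), ([282.0, 275.0], 0.28)]
latch_right_hinge side [([257.0, 292.0], 0.82)]
latch_right_hinge top [([281.0, 273.0], 0.72), ([263.0, 420.0], 0.42), ([140.0, 444.0], 0.31)]Traceback (most recent call last):
  File "<stdin>", line 7, in <module>
ValueError: it knows: beaker, bottle, carton, carton_center, jar, kit_box, latch_left_hinge, latch_right_hinge, lid, lid_handle, tip_box, tub
```

View pics/s0.png

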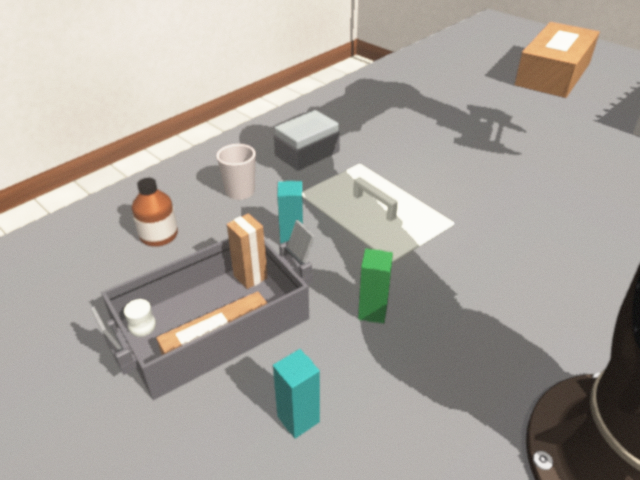

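View pics/t0.png

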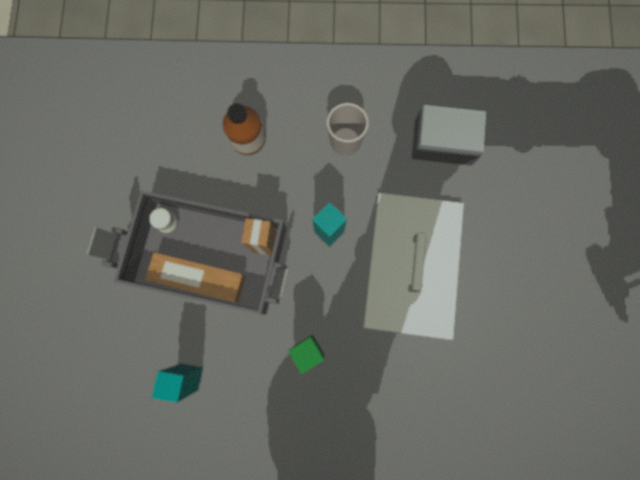

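Side picture: the brown carton is in the tub at (row 250, col 247), with a jar at (318,138) and a kit box at (325,213). The lid is at (205,378). Left latch at (330,108) and right latch at (245,298) both lean outwards.

Could be taken for the carton (top picture, row, col): brown in tub (235,257), turquoise (222,330), turquoise (385,175), green (355,306). I choose the brown one in the tub.

```bash
cat > fit.py <<'E'
from h import *
from scipy.optimize import least_squares
np.set_printoptions(precision=4,suppress=True)
def T(p,q): # p=(x,y,z,yaw)
    q=np.atleast_2d(q);c,s=np.cos(p[3]),np.sin(p[3])
    return np.c_[q[:,0]*c-q[:,1]*s+p[0],q[:,0]*s+q[:,1]*c+p[1],q[:,2]+p[2]]
def box(x,y,z):return np.array([[a*x/2,b*y/2,z] for a,b in((1,1),(1,-1),(-1,-1),(-1,1))])
def draw(n,im,pts,col):
    px=np.array([proj(n,q)[::-1] for q in pts]);cv2.polylines(im,[np.round(px*16).astype(np.int32)],True,col,1,cv2.LINE_AA,4)
E
python3 - <<'E'
from fit import *
# tub
obs={}
def get(q,n,k=0):
    arm_l=arm.place_of(n,q); return arm_l[k]['point'] if arm_l else None
M={'tub':(0,0,0),'latch_left_hinge':(-.025,.138,.08),'latch_right_hinge':(-.025,-.138,.08)}
ob=[(n,M[q],get(q,n)) for q in M for n in('side','top')]
f=lambda p:np.concatenate([proj(n,T(p,m)[0])-o for n,m,o in ob if o is not None])
r=least_squares(f,[.45,.22,0,-.15],loss='soft_l1',f_scale=3);pt=r.x;print('tub',pt,r.fun)
for q in('latch_left_hinge','latch_right_hinge'): print(q,tri(get(q,'side'),get(q,'top')))
ob=[(n,m,get(q,n)) for q,m in(('lid',(0,0,0)),('lid_handle',(0,0,.049))) for n in('side','top')]
f=lambda p:np.concatenate([proj(n,T(p,m)[0])-o for n,m,o in ob if o is not None])
print('lid tri',tri(ob[0][2],ob[1][2]),tri(ob[2][2],ob[3][2]))
# lid yaw from silhouette
t=arm.silhouettes('top','lid')[0]['region'];rc=cv2.minAreaRect(np.argwhere(t)[:,::-1].astype(np.float32));b=cv2.boxPoints(rc)
w=np.array([atz('top',p[::-1],.016) for p in b]);print('lid corners',w, w.mean(0),[np.linalg.norm(w[i]-w[i-1]) for i in range(4)],[np.degrees(np.arctan2(*(w[i]-w[i-1])[1::-1])) for i in range(4)])
t=arm.silhouettes('top','tub')[0]['region'];print(t.sum())
for n in('side','top'):
    im=cv2.imread('pics/%s0.png'%n[0]);im=cv2.resize(im,None,fx=1,fy=1)
    draw(n,im,T(pt,box(.16,.25,.07)),(0,255,0));draw(n,im,w,(0,0,255));draw(n,im,T(pt,box(.16,.25,0)),(255,255,0))
    im=im[150:400,60:340];cv2.imwrite('pics/o_%s.png'%n,cv2.resize(im,None,fx=2.1,fy=2.1,interpolation=cv2.INTER_CUBIC))
o=arm.observe();print(o['position'],o['ee_rot'],R.from_rotvec(o['ee_rot']).as_matrix(),o['clock'],o['force'])
E
```

```text
tub [ 0.5435  0.2198 -0.0003 -0.1879] [ 2.3659 -4.2096 -0.1322  3.1361 -1.0903 -2.0644  2.2584  0.0534 -0.8179
  1.4604  0.3137  0.955 ]
latch_left_hinge (array([0.5469, 0.3597, 0.0765]), np.float64(0.005653122115203173))
latch_right_hinge (array([0.4939, 0.0908, 0.0788]), np.float64(0.0006072438514115258))
lid tri (array([ 0.5298, -0.1487,  0.0095]), np.float64(0.0027843000158357945)) (array([ 0.5363, -0.1553,  0.0448]), np.float64(0.0006772967890324455))
lid corners [[ 0.42   -0.0597  0.016 ]
 [ 0.6669 -0.0857  0.016 ]
 [ 0.651  -0.2511  0.016 ]
 [ 0.4066 -0.2168  0.016 ]] [ 0.5361 -0.1533  0.016 ] [np.float64(0.1576923366110139), np.float64(0.24827761286067304), np.float64(0.1661860599114966), np.float64(0.24679188701549)] [np.float64(85.14095717478916), np.float64(-6.022222752842115), np.float64(-95.48149794866642), np.float64(171.99963576729564)]
12031
[ 0.2513 -0.5723  0.4047] [3.0746 0.6452 0.0001] [[ 0.9156  0.402   0.    ]
 [ 0.402  -0.9156 -0.    ]
 [ 0.      0.     -1.    ]] 1.8 [ 0.1132 -0.6491 -0.4319]
```

View pics/o_top.png

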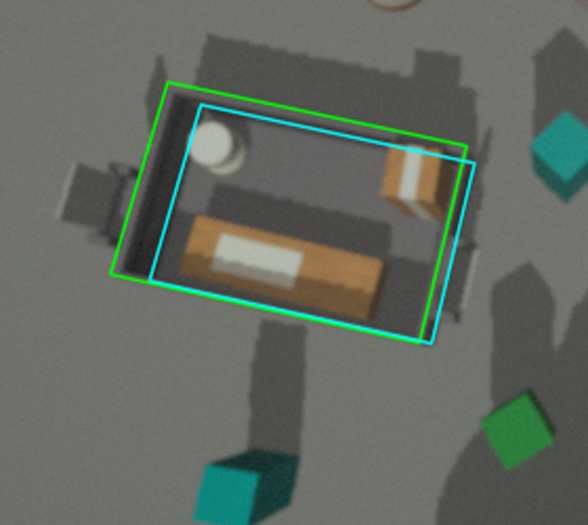

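View pics/o_side.png

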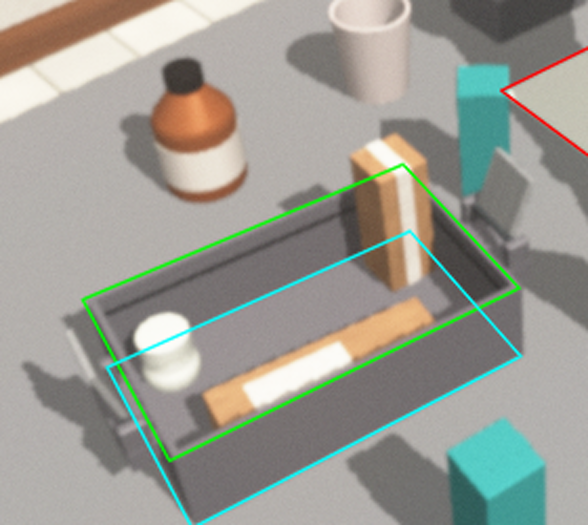

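The overlay fits the tub to about 1–2 px, and the brown carton with its white stripe (crop row 180, col 410) is confirmed as the one. It stands at the −y end.

```bash
cat >> fit.py <<'E'
TUB=np.array([.5435,.2198,0,-.188])
def goto(p,yd=None):
    """world TCP target, world angle (deg) of tool y -> tool shift, roll"""
    o=arm.observe();m=R.from_rotvec(o['ee_rot']).as_matrix()
    cur=np.degrees(np.arctan2(m[1,1],m[0,1]))
    roll=0 if yd is None else -np.radians((yd-cur+180)%360-180)
    print('shift',m.T@(np.asarray(p)-o['position']),'roll',roll,'tool y deg',cur,'pos',o['position'],'clock',o['clock'])
E
python3 - <<'E'
from fit import *
for rc,n in(((235,257),'carton'),((222,330),'teal')):
    d=atz('top',rc,.115);print(n,d,d-T(TUB,[0.042,-.092,0])[0])
s=arm.place_of('side','carton_center');t=arm.place_of('top','carton_center')
for a in s[:4]:
  for b in t[:4]:
    p,e=tri(a['point'],b['point'])
    if e<.008:print(p,e)
print('carton exp',T(TUB,[0.042,-.092,.055]))
p=T(TUB,[.042,-.155,.405])[0];print(p);goto(p,-10.8)
print('push end',T(TUB,[.042,-.03,.27]))
E
```

```text
carton [0.5619 0.1148 0.115 ] [-0.0056 -0.0068  0.115 ]
teal [0.5858 0.0006 0.115 ] [ 0.0182 -0.121   0.115 ]
[0.3284 0.2405 0.0521] 0.0008719179862087077
[0.5925 0.0032 0.0525] 0.00029540616697316686
[0.3802 0.0287 0.0554] 0.0008214062771974576
[0.5691 0.1166 0.0604] 0.0010501961301485822
carton exp [[0.5676 0.1216 0.055 ]]
[0.5558 0.0597 0.405 ]
shift [ 0.5329 -0.4563 -0.0003] roll -0.9686480888370029 tool y deg -66.2994473237735 pos [ 0.2513 -0.5723  0.4047] clock 1.9
push end [[0.5792 0.1825 0.27  ]]
```

```bash
python3 -m inch '0.038 -0.032 0 0 0; 0.076 -0.065 0 0 0; 0.114 -0.098 0 0 0; 0.152 -0.130 0 0 0; 0.19 -0.163 0 0 0'; python3 -m inch '0.038 -0.032 0 0 0; 0.076 -0.065 0 0 0; 0.114 -0.098 0 0 0; 0.152 -0.130 0 0 0; 0.19 -0.163 0 0 0'
python3 - <<'E'
from fit import *
goto(T(TUB,[.042,-.15,.405])[0],-10.8)
E
```

```text
clock: 2.4
position: [0.36, -0.3454, 0.405]
ee_rot: [3.074, 0.645, 0.001]
force: [1.8, 0.3, -0.2]
width: 0.613
gripper_force: 0.0
clock: 2.9
position: [0.4681, -0.1203, 0.4051]
ee_rot: [3.074, 0.645, 0.001]
force: [-0.1, -1.2, 0.3]
width: 0.181
gripper_force: 0.0
shift [ 0.1555 -0.1338  0.0001] roll -0.9688976101748107 tool y deg -66.31374384332834 pos [ 0.4681 -0.1203  0.4051] clock 2.9
```

```bash
python3 -m inch '0.035 -0.03 0 -0.14 0; 0.07 -0.06 0 -0.28 0; 0.105 -0.09 0 -0.42 0; 0.14 -0.12 0 -0.56 0; 0.155 -0.134 0 -0.7 0'; python3 -m inch '0 0 0 -0.135 0; 0 0 0 -0.269 0; 0 0 0 -0.269 0'
python3 - <<'E'
from fit import *
goto(T(TUB,[.042,-.15,.278])[0],-10.8)
E
```

```text
clock: 3.4
position: [0.5566, 0.0674, 0.405]
ee_rot: [-2.657, -1.673, -0.004]
force: [-0.3, 0.2, 0.2]
width: 0.008
gripper_force: 0.0
clock: 3.7
position: [0.5557, 0.0629, 0.4046]
ee_rot: [-2.418, -2.006, 0.0]
force: [-0.9, -0.3, -0.7]
width: 0.007
gripper_force: 0.0
shift [0.0019 0.0007 0.1266] roll 0.0027777201709773664 tool y deg -10.640848357534633 pos [0.5557 0.0629 0.4046] clock 3.7
```

```bash
python3 -m inch '0.002 0 0.045 0 0; 0.002 0 0.09 0 0; 0.002 0 0.127 0 0; 0.012 0 0.127 0 0; 0.022 0 0.127 0 0'; python3 -m inch '0.01 0 0 0 0; 0.02 0 0 0 0; 0.03 0 0 0 0; 0.04 0 0 0 0; 0.05 0 0 0 0';python3 -m inch '0.01 0 0 0 0; 0.02 0 0 0 0; 0.03 0 0 0 0; 0.04 0 0 0 0; 0.04 0 0 0 0'
python3 - <<'E'
from fit import *
save('side','s1.png')
goto(T(TUB,[.042,-.15,.278])[0],-10.8)
E
```

```text
clock: 4.2
position: [0.5602, 0.0851, 0.2784]
ee_rot: [-2.423, -1.999, 0.0]
force: [1.0, 0.1, 1.3]
width: 0.005
gripper_force: 0.0
clock: 4.7
position: [0.5693, 0.1345, 0.2781]
ee_rot: [2.42, 2.003, 0.001]
force: [-0.2, 0.3, 0.2]
width: 0.006
gripper_force: 0.0
clock: 5.2
position: [0.5766, 0.1748, 0.2778]
ee_rot: [-2.418, -2.005, -0.001]
force: [1.1, -0.3, 0.4]
width: 0.006
gripper_force: 0.0
shift [-0.1109  0.0008 -0.0004] roll 0.0016315001046381648 tool y deg -10.706521929729082 pos [0.5766 0.1737 0.2776] clock 5.25
```

View pics/s1.png

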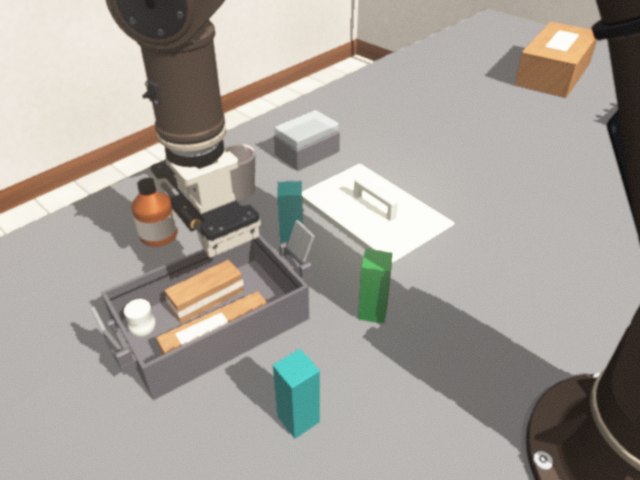

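Carton lies flat at (288,205), jar still upright at (315,140). The lid is free at (210,375).

```bash
python3 -m inch '0 0 -0.045 0 0.05; 0 0 -0.09 0 0.05; -0.04 0.003 -0.11 0.13 0.05; -0.088 0.006 -0.11 0.27 0.05; -0.137 0.009 -0.11 0.41 0.05'
python3 - <<'E'
from fit import *
for n in('top','side'):
    arm.get_image(n)
    L=arm.silhouettes(n,'lid')[0]['region'].astype(np.uint8)
    c=max(cv2.findContours(L,0,1)[0],key=cv2.contourArea);print(n,cv2.contourArea(c),cv2.approxPolyDP(c,5,True)[:,0].tolist())
    px=cv2.approxPolyDP(c,5,True)[:,0]
    print(np.array([atz(n,p[::-1],.016) for p in px]))
h=[arm.place_of(n,'lid_handle')[0] for n in('side','top')];print(h);print(tri(h[0]['point'],h[1]['point']))
cc=[arm.place_of(n,'carton_center') for n in('side','top')]
for a in cc[0]:
  for b in cc[1]:
    p,e=tri(a['point'],b['point'])
    if e<.006:print('carton',p)
goto([.536,-.1545,.405],-96)
E
```

```text
clock: 5.75
position: [0.5594, 0.0349, 0.3887]
ee_rot: [2.78, 1.461, 0.003]
force: [0.7, -0.9, 0.1]
width: 0.388
gripper_force: 0.0
top 183.5 [[449, 201], [462, 222], [463, 204]]
[[ 0.6518 -0.2149  0.016 ]
 [ 0.6133 -0.2374  0.016 ]
 [ 0.6468 -0.24    0.016 ]]
side 6906.0 [[303, 193], [371, 248], [391, 250], [393, 260], [453, 224], [360, 165]]
[[ 0.6596 -0.0913  0.016 ]
 [ 0.4666 -0.0628  0.016 ]
 [ 0.4395 -0.0823  0.016 ]
 [ 0.4218 -0.0656  0.016 ]
 [ 0.4048 -0.2116  0.016 ]
 [ 0.6452 -0.2375  0.016 ]]Traceback (most recent call last):
  File "<stdin>", line 8, in <module>
IndexError: list index out of range
```

```bash
python3 - <<'E'
from fit import *
goto([.535,-.1535,.388],-96.1)
E
```

```text
shift [-0.1717  0.0867 -0.0004] roll 1.0807945182347674 tool y deg -34.17503558427273 pos [0.5597 0.0373 0.3877] clock 6.05
```

```bash
python3 -m inch '-0.042 0.021 0 0.13 0.05; -0.085 0.043 0 0.27 0.05; -0.128 0.065 0 0.41 0.05; -0.172 0.087 0 0.55 0.05; -0.172 0.087 0 0.69 0.05'; python3 -m inch '0 0 0.04 0.14 0.05; 0 0 0.06 0.28 0.05; 0 0 0.08 0.388 0.05; 0 0 0.08 0.388 0.05; 0 0 0.08 0.388 0.05'
python3 - <<'E'
from fit import *
goto([.535,-.1535,.209],-96.1)
im=save('top','t2.png');im2=save('side','s2.png')
a=im2[100:340,220:540];cv2.imwrite('pics/s2c.png',cv2.resize(a[:,:,::-1],None,fx=2.4,fy=2.4))
E
```

```text
clock: 6.55
position: [0.5338, -0.1611, 0.3874]
ee_rot: [3.11, 0.422, -0.002]
force: [-0.1, 0.2, -0.2]
width: 0.545
gripper_force: 0.0
clock: 7.05
position: [0.5354, -0.1534, 0.3079]
ee_rot: [-3.137, 0.156, 0.001]
force: [0.0, -0.1, 0.9]
width: 0.548
gripper_force: 0.0
shift [-0.0003  0.0002  0.0989] roll 0.006919658438670852 tool y deg -95.70353277579207 pos [ 0.5354 -0.1534  0.3079] clock 7.05
```

View pics/s2c.png

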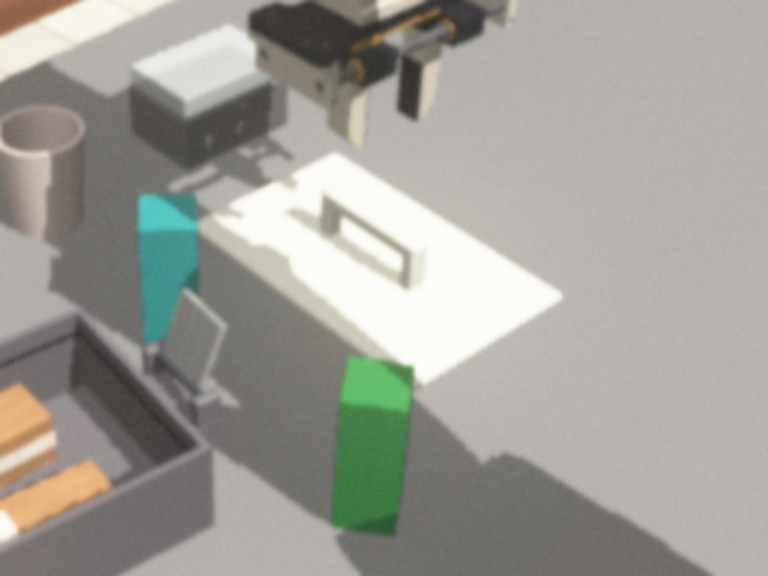

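The fingers straddle the handle at crop (240,370); nothing is beneath them but the lid.

```bash
python3 - <<'E'
from fit import *
for n in('side','top'):arm.get_image(n)
h=[arm.place_of(n,'lid_handle')[:2] for n in('side','top')];print(h)
if h[0] and h[1]:print(tri(h[0][0]['point'],h[1][0]['point']))
if h[0]:print(atz('side',h[0][0]['point'],.049))
E
python3 -m inch '0 0 0.04 0 0.05; 0 0 0.08 0 0.05; 0 0 0.098 0 0.05; 0 0 0.098 0 0.05'
```

```text
[[{'point': [193.0, 376.6], 'conf': 0.96}], [{'point': [260.3, 421.7], 'conf': 0.8}]]
(array([ 0.538 , -0.1588,  0.043 ]), np.float64(0.0007470655976994574))
[ 0.5327 -0.1525  0.049 ]
clock: 7.75
position: [0.5338, -0.1544, 0.2076]
ee_rot: [-3.137, 0.165, 0.007]
force: [-0.3, -0.1, -0.2]
width: 0.543
gripper_force: 0.0
```

```bash
python3 -m inch '0 0 0 0 0; 0 0 0 0 0; 0 0 0 0 0; 0 0 0 0 0; 0 0 0 0 0' 45; python3 -m inch '0 0 0 0 0; 0 0 -0.01 0 0; 0 0 -0.03 0 0; 0 0 -0.06 0 0;0 0 -0.1 0 0'
```

```text
clock: 8.25
position: [0.5352, -0.1544, 0.2104]
ee_rot: [-3.137, 0.165, -0.002]
force: [-0.3, -1.3, 4.4]
width: 0.172
gripper_force: 45.0
clock: 8.75
position: [0.5339, -0.1545, 0.3097]
ee_rot: [-3.137, 0.165, 0.006]
force: [1.1, -0.7, -1.9]
width: 0.17
gripper_force: 45.0
```

```bash
python3 -m inch '0 0 -0.045 0 0; 0 0 -0.09 0 0; -0.003 -0.04 -0.09 -0.13 0; -0.006 -0.08 -0.09 -0.26 0; -0.01 -0.12 -0.09 -0.39 0'; python3 - <<'E'
from fit import *
goto(T(TUB,[0,0,.4])[0],-10.8)
E
```

```text
clock: 9.25
position: [0.537, -0.0332, 0.4005]
ee_rot: [3.108, 0.452, 0.001]
force: [0.1, 0.5, -3.7]
width: 0.167
gripper_force: 45.0
shift [ 0.0783 -0.2406  0.0004] roll -1.0933803500241346 tool y deg -73.44607945891957 pos [ 0.537  -0.0332  0.4005] clock 9.25
```

```bash
python3 -m inch '0.014 -0.042 0 -0.13 0; 0.028 -0.085 0 -0.27 0; 0.042 -0.127 0 -0.41 0; 0.056 -0.17 0 -0.55 0; 0.07 -0.212 0 -0.69 0'; python3 -m inch '0 0 0 -0.13 0; 0 0 0 -0.26 0; 0 0 0 -0.4 0; 0 0 0 -0.4 0'; python3 - <<'E'
from fit import *
goto(T(TUB,[0,0,.4])[0],-10.8)
E
```

```text
clock: 9.75
position: [0.5446, 0.1904, 0.4001]
ee_rot: [2.771, 1.478, -0.001]
force: [0.3, -0.0, -1.8]
width: 0.165
gripper_force: 45.0
clock: 10.15
position: [0.5449, 0.1885, 0.3997]
ee_rot: [2.426, 1.996, -0.002]
force: [-0.1, 0.0, -2.9]
width: 0.169
gripper_force: 45.0
shift [ 0.0304 -0.0074 -0.0004] roll -0.005514040987791173 tool y deg -11.115931276662575 pos [0.5449 0.1885 0.3997] clock 10.15
```

```bash
python3 -m inch '0.03 -0.007 0.02 0 0; 0.03 -0.007 0.05 0 0; 0.03 -0.007 0.08 0 0; 0.03 -0.007 0.08 0 0'; python3 - <<'E'
from fit import *
goto(T(TUB,[0,0,.32])[0],-10.8)
o=arm.observe();p=o['position'];m=R.from_rotvec(o['ee_rot']).as_matrix();yaw=np.arctan2(m[1,1],m[0,1])
L=np.array([p[0],p[1],p[2]-.209,yaw]);print(L)
for n in('side','top'):
    im=save(n,n+'3.png')[:,:,::-1].copy()
    draw(n,im,T(TUB,box(.16,.25,.07)),(0,255,0));draw(n,im,T(TUB,box(.16,.25,0)),(0,255,0));draw(n,im,T(L,box(.156,.246,.016)),(0,0,255))
    a=im[150:390,70:350];cv2.imwrite('pics/%s3c.png'%n,cv2.resize(a,None,fx=2.4,fy=2.4,interpolation=cv2.INTER_CUBIC))
E
```

```text
clock: 10.55
position: [0.5428, 0.2185, 0.3161]
ee_rot: [-2.431, -1.988, 0.012]
force: [-1.0, -1.5, -2.4]
width: 0.175
gripper_force: 45.0
shift [ 0.0014  0.0004 -0.0039] roll -0.011433378838393446 tool y deg -11.455084353014133 pos [0.5428 0.2185 0.3161] clock 10.55
[ 0.5428  0.2185  0.1071 -0.1999]
```

View pics/side3c.png

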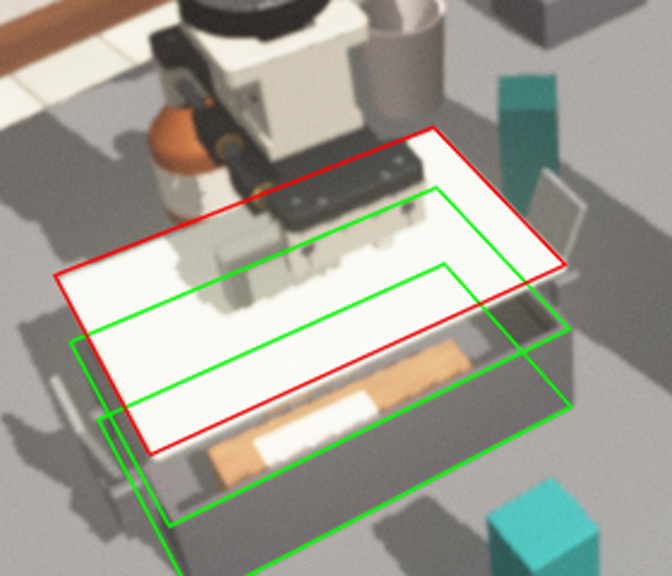

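View pics/top3c.png

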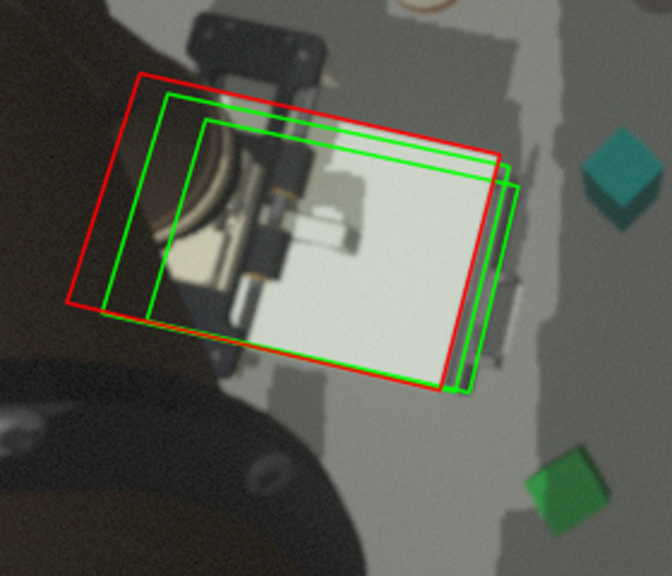

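Red (lid) and green (tub) outlines match the picture within a pixel or so in both views; the lid hovers squarely over the tub. Both latches lean outwards, clear of it.

```bash
python3 -m inch '0.001 0.0005 0.01 -0.008 0; 0.001 0.0005 0.025 -0.008 0; 0.001 0.0005 0.035 -0.008 0; 0.001 0.0005 0.041 -0.008 0; 0.001 0.0005 0.041 -0.008 0'; python3 -c "
from fit import *
goto(T(TUB,[0,0,.269])[0],-10.77)"
```

```text
clock: 11.15
position: [0.5445, 0.2203, 0.2775]
ee_rot: [-2.42, -2.002, 0.003]
force: [-0.8, 0.5, -2.6]
width: 0.168
gripper_force: 45.0
shift [-0.0007 -0.0009  0.0085] roll -0.0002805259460341372 tool y deg -10.786072952751658 pos [0.5445 0.2203 0.2775] clock 11.15
```

```bash
python3 -m inch '0 0 0.003 0 0; 0 0 0.006 0 0; 0 0 0.009 0 0; 0 0 0.010 0 0; 0 0 0.010 0 0'
```

```text
clock: 11.65
position: [0.5448, 0.2208, 0.2723]
ee_rot: [2.419, 2.001, 0.003]
force: [-11.3, -7.5, 33.6]
width: 0.17
gripper_force: 45.0
```

```bash
python3 -m inch '-0.0007 -0.0007 0 0 0; -0.0013 -0.0013 0 0 0; -0.0013 -0.0013 0 0 0'; python3 -m inch '-0.0007 -0.0007 0 0 0; -0.0013 -0.0013 0 0 0; -0.0013 -0.0013 0 0 0';  python3 -c "
from fit import *
o=arm.observe();print(o['ft_torque'],o['force'])"
```

```text
clock: 11.95
position: [0.5442, 0.2204, 0.2724]
ee_rot: [2.419, 2.002, 0.008]
force: [-5.0, -3.6, 25.9]
width: 0.172
gripper_force: 45.0
clock: 12.25
position: [0.5437, 0.2201, 0.2724]
ee_rot: [2.419, 2.002, 0.014]
force: [0.9, -0.5, 19.0]
width: 0.172
gripper_force: 45.0
[ 0.1729 -0.1414  0.0771] [ 0.8811 -0.494  19.0263]
```

```bash
python3 -m inch '0 0 0 0 0.03; 0 0 0 0 0.045; 0 0 0 0 0.045; 0 0 0 0 0.045; 0 0 0 0 0.045'; python3 -m inch '0 0 -0.04 0 0.045; 0 0 -0.08 0 0.045; 0 0 -0.12 0 0.045; -0.04 0 -0.14 0 0.045; -0.08 0 -0.14 0 0.0'; python3 - <<'E'
from fit import *
for n in('side','top'):
    im=save(n,n+'4.png')[:,:,::-1].copy()
    for z,c in((0,(0,0,255)),):
        draw(n,im,T(TUB,box(.156,.246,.076)),(0,0,255))
        draw(n,im,T(TUB,box(.016,.1,.116)),(255,0,0))
    a=im[170:390,80:340];cv2.imwrite('pics/%s4c.png'%n,cv2.resize(a,None,fx=2.4,fy=2.4,interpolation=cv2.INTER_CUBIC))
h=[arm.place_of(n,'lid_handle') for n in('side','top')]
print(h)
if h[0] and h[1]: print(tri(h[0][0]['point'],h[1][0]['point']),T(TUB,[0,0,.109]))
E
```

```text
clock: 12.75
position: [0.5417, 0.2185, 0.2685]
ee_rot: [-2.42, -2.003, 0.001]
force: [0.1, -0.2, -0.0]
width: 0.483
gripper_force: 0.0
clock: 13.25
position: [0.5271, 0.1408, 0.4119]
ee_rot: [2.416, 2.005, 0.009]
force: [1.0, -1.3, -0.5]
width: 0.446
gripper_force: 0.0
[[{'point': [266.7, 196.4], 'conf': 0.86}], []]
```

View pics/side4c.png

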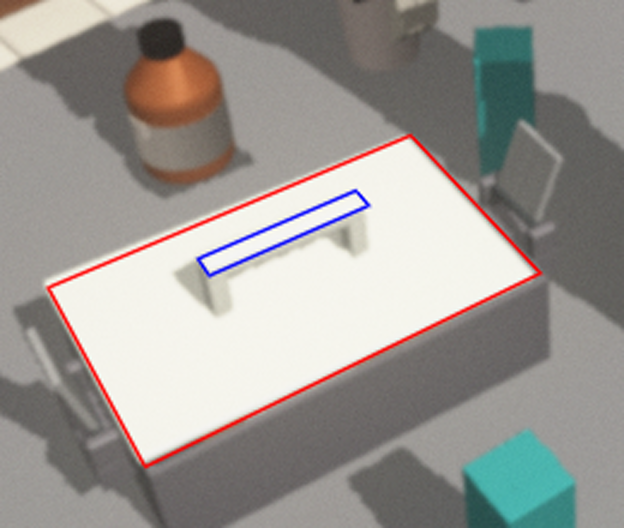

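The lid sits inside the red seated outline to within a pixel all round, and the handle matches as well. Now the right latch.

```bash
python3 - <<'E'
from fit import *
goto(T(TUB,[-.025,-.205,.41])[0],-10.77)
E
```

```text
shift [-0.1225 -0.0234 -0.0012] roll -0.0023898431235894564 tool y deg -10.906927924680032 pos [0.5268 0.1389 0.4087] clock 13.45
```

```bash
python3 -m inch '-0.045 -0.008 0 0 0; -0.09 -0.016 0 0 0; -0.123 -0.023 0.03 0 0; -0.123 -0.023 0.075 0 0; -0.123 -0.023 0.121 0 0'; python3 -m inch '0.015 0 0 0 0; 0.03 0 0 0 0; 0.045 0 0 0 0; 0.06 0 0 0 0; 0.075 0 0 0 0'; python3 - <<'E'
from fit import *
goto(T(TUB,[-.025,-.095,.273])[0],-10.77); print(arm.observe()['force'])
E
```

```text
clock: 13.95
position: [0.4814, 0.0233, 0.287]
ee_rot: [2.42, 2.001, 0.003]
force: [0.6, -1.1, -1.0]
width: 0.0
gripper_force: 0.0
clock: 14.45
position: [0.4954, 0.0987, 0.2874]
ee_rot: [-2.419, -2.004, 0.001]
force: [-0.1, -2.5, -0.5]
width: -0.001
gripper_force: 0.4
shift [ 0.033  -0.0003  0.0144] roll 0.0008825327446740761 tool y deg -10.719434598448064 pos [0.4954 0.0987 0.2874] clock 14.45
[-0.1366 -2.4763 -0.4694]
```

```bash
python3 -m inch '0.015 0 0 0 0; 0.028 0 0.004 0 0; 0.036 0 0.012 0 0; 0.036 0 0.02 0 0; 0.034 0 0.025 0 0'; python3 -m inch '0 0 0.002 0 0; 0 0 0.003 0 0;0 0 0.003 0 0'
```

```text
clock: 14.95
position: [0.5014, 0.1304, 0.2615]
ee_rot: [-2.419, -2.003, 0.002]
force: [-0.4, -0.1, 0.4]
width: 0.006
gripper_force: 0.3
clock: 15.25
position: [0.5013, 0.1298, 0.2602]
ee_rot: [2.421, 2.002, -0.002]
force: [-4.0, -0.4, 12.9]
width: 0.011
gripper_force: 6.4
```

```bash
python3 -m inch '0 0 -0.04 0 0; 0 0 -0.08 0 0; 0.02 0 -0.12 0 0; 0.065 0 -0.13 0 0; 0.11 0 -0.13 0 0';python3 -m inch '0.045 0 0 0 0; 0.09 0 0 0 0; 0.135 0 0 0 0; 0.18 0 0 0 0; 0.2 0 0 0 0'; python3 - <<'E'
from fit import *
goto(T(TUB,[-.025,.21,.288])[0],-10.77)
E
```

```text
clock: 15.75
position: [0.5234, 0.2381, 0.3923]
ee_rot: [2.423, 1.996, 0.006]
force: [-0.3, 0.2, -0.8]
width: 0.003
gripper_force: 0.0
clock: 16.25
position: [0.5591, 0.4382, 0.3886]
ee_rot: [-2.417, -2.005, 0.001]
force: [-0.3, -0.1, -1.1]
width: 0.006
gripper_force: 0.0
shift [-0.0075  0.0007  0.1006] roll 0.002140588164557427 tool y deg -10.647353332495214 pos [0.5591 0.4382 0.3886] clock 16.25
```

```bash
python3 -m inch '0 0.001 0.045 0 0; 0 0.001 0.09 0 0; 0 0.001 0.101 0 0; -0.015 0.001 0.101 0 0; -0.03 0.001 0.101 0 0'; python3 -m inch '-0.015 0 0 0 0; -0.03 0 0 0 0; -0.045 0 0 0 0; -0.058 0 0 0 0; -0.058 0 0 0 0'; python3 - <<'E'
from fit import *
goto(T(TUB,[-.025,.095,.260])[0],-10.77)
E
```

```text
clock: 16.75
position: [0.5552, 0.4047, 0.2889]
ee_rot: [-2.42, -2.003, 0.001]
force: [-0.3, 0.2, 0.3]
width: 0.004
gripper_force: 0.0
clock: 17.25
position: [0.5445, 0.346, 0.289]
ee_rot: [2.421, 1.999, -0.001]
force: [-0.3, -0.7, 0.4]
width: 0.006
gripper_force: 0.0
shift [-0.0291 -0.0023  0.029 ] roll -0.002366625904226757 tool y deg -10.90559767599852 pos [0.5445 0.346  0.289 ] clock 17.25
```

```bash
python3 -m inch '-0.015 -0.001 0 0 0; -0.025 -0.001 0.004 0 0; -0.031 -0.001 0.012 0 0; -0.031 -0.001 0.02 0 0; -0.029 -0.001 0.026 0 0'; python3 -m inch '0 0 0.002 0 0; 0 0 0.003 0 0;0 0 0.003 0 0'
```

```text
clock: 17.75
position: [0.5376, 0.3162, 0.264]
ee_rot: [2.418, 1.996, -0.011]
force: [-21.0, -33.2, 74.7]
width: 0.006
gripper_force: 37.5
clock: 18.05
position: [0.538, 0.3192, 0.2603]
ee_rot: [2.42, 2.001, -0.001]
force: [-1.3, -7.3, 16.3]
width: 0.006
gripper_force: 8.0
```

```bash
python3 -m inch '0 0 -0.04 0 0; 0 0 -0.08 0 0; 0 0 -0.12 0 0; -0.045 -0.03 -0.14 0 0; -0.09 -0.06 -0.14 0 0'; python3 -m inch '-0.045 -0.02 0 0 0; -0.09 -0.04 0 0 0; -0.135 -0.06 0 0 0; -0.18 -0.08 0 0 0; -0.22 -0.08 0 0 0'; python3 - <<'E'
from fit import *
n='side';im=save(n,n+'5.png')[:,:,::-1].copy()
draw(n,im,T(TUB,box(.156,.246,.076)),(0,0,255))
for s in(1,-1): draw(n,im,T(TUB,[[-.047,s*.138,.0825],[-.003,s*.138,.0825],[-.003,s*.088,.0825],[-.047,s*.088,.0825]]),(0,200,0))
a=im[170:390,80:340];cv2.imwrite('pics/%s5c.png'%n,cv2.resize(a,None,fx=2.8,fy=2.7,interpolation=cv2.INTER_CUBIC))
E
```

```text
clock: 18.55
position: [0.4699, 0.2518, 0.4008]
ee_rot: [-2.419, -2.004, -0.007]
force: [0.3, -1.2, 0.9]
width: 0.007
gripper_force: 0.0
clock: 19.05
position: [0.3473, 0.0485, 0.3985]
ee_rot: [-2.419, -2.004, 0.003]
force: [1.4, 0.0, 0.1]
width: 0.005
gripper_force: 0.0
```

View pics/side5c.png

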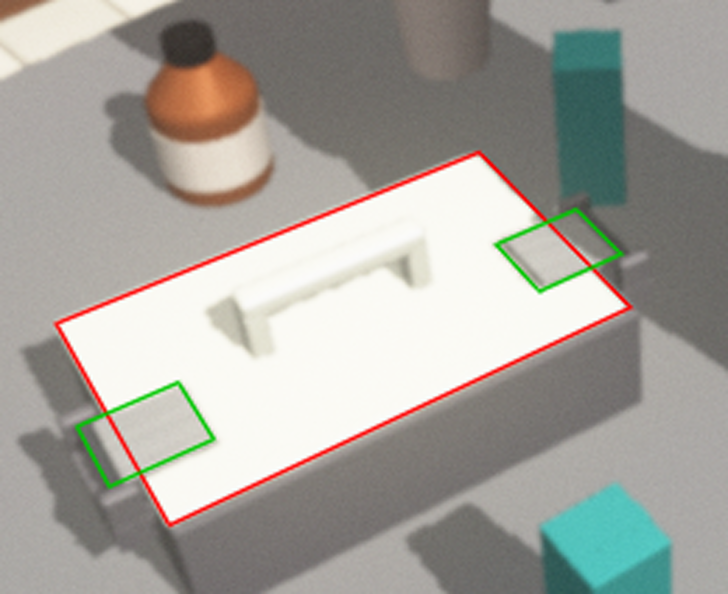

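Both flaps lie on their folded-down outlines (crop (435,145) and (250,555)), the lid is on its seated outline, and the arm is clear. Handing in.

```bash
python3 -m inch '0 0 0 0 0; 0 0 0 0 0'; python3 -c "
from cell import arm
print(arm.sign_off())"
```

```text
clock: 19.3
position: [0.3504, 0.0501, 0.3991]
ee_rot: [2.421, 2.003, 0.001]
force: [0.1, 0.3, -0.6]
width: 0.004
gripper_force: 0.0
the job is handed in; nothing more can be done
None
```

I handed the job in at about 19 s with the carton tipped flat, the lid seated and both latches folded down, as the last camera pictures show; the sign-off gave no verdict, and folding the left latch briefly spiked the wrist force to about 82 N (limit 120 N).

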